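# Pack the sample bottles and clamp the transport box shut

## Task

Close up the sample transport box: first stand the fallen bottle upright on the bench and let go of it, so that it can be taken again from above by its cap. Put it and the other loose bottle upright into the open grey box, side by side in one neat row with the bottle already there, squarely between the two low ribs on its floor; then lay the lid on so it sits fully down all round, and swing the clamp arm over until its pad is down on the lid. Leave the tape roll and the marker pen where they are.

Things in the scene. Friction and masses are not known exactly. Their poses are not given: they have to be found in the camera images.
- bottle_lying: White square sample bottle, 0.10 to 0.20 kg: body 52 x 52 mm, 66 mm high, sloping shoulder, round blue cap 38 mm across from 72 to 94 mm. Origin: centre of its base; z along its axis from base to cap, x and y square to its side faces. This one lies on a side face on the bench (axis 26 mm up) between box and lid, cap pointing to the left (within 45 degrees).
- bottle_standing: White square sample bottle, 0.10 to 0.20 kg: body 52 x 52 mm, 66 mm high, sloping shoulder, round blue cap 38 mm across from 72 to 94 mm. Origin: centre of its base; z along its axis from base to cap, x and y square to its side faces. This one stands on the bench between box and lid, nearer or farther than the fallen one.
- bottle_packed: White square sample bottle, 0.10 to 0.20 kg: body 52 x 52 mm, 66 mm high, sloping shoulder, round blue cap 38 mm across from 72 to 94 mm. Origin: centre of its base; z along its axis from base to cap, x and y square to its side faces. This one already stands in the box between the ribs at the clamp's end (about y = -60 mm in the box's frame).
- box: Open grey box fixed to the bench on the right: 156 (x) x 206 (y) x 112 mm high, walls and floor 8 mm. Origin: centre of underside, z up, y (long side) roughly to the robot's left. On its floor two ribs 10 mm high along y leave a 62 mm channel centred on x = 0, for a row of three bottles near y = -60, 0, 60 mm. Clamp bracket outside the -y end, y = -103 to -147 mm, 144 mm high.
- lid: Loose grey lid, 0.24 to 0.39 kg, flat on the bench at left: plate 164 (x) x 214 (y) mm, z = 8 to 18 mm; lip under it, z = 0 to 8 mm, 128 x 178 mm, fits inside the box walls with 6 mm play; black grip fin on top, 18 (x) x 70 (y) mm, z = 18 to 50 mm. Origin: centre of the lip's underside, z up; seated, it is 104 mm above the box's origin. Either way round fits.
- clamp (a joint): Angle of the steel clamp arm, rad: 0 = level over the box, pad on the seated lid; 1.57 = straight up; 1.85 = fully open, leaning away from the box. Starts at 1.4 to 1.75. Stiff friction hinge (0.12 N m) that stays where left; can be pushed over from its outer (-y) side with closed fingers.
- clamp_hinge (a point): Hinge axis of the clamp arm (parallel to the box's x), at x = 0, y = -130, z = 132 mm in the box's frame. The arm is a bar 80 mm long from here, 22 mm wide, 12 mm thick, centred on the axis, with a rubber pad 22 mm across on its underside at 50 mm. Down, it points along the box's +y.
- clamp_tip (a point): Free end of the clamp arm, 80 mm from the hinge, in the middle of the bar's thickness.
- tape_roll: White paper tape roll lying flat, 84 mm across, 24 mm high, beyond the box and bottles. Origin: centre of its underside.
- marker: Flat white marker pen with black cap, 140 mm long, 17 mm wide, 15 mm high, lying in front of the robot. Origin: underside, middle of the white barrel, 50 mm from its end; x towards the cap.

How it is judged (in metres and radians):
On the way, in this order (a step that is already met when the one before it is completed fails the run):
1. the fallen bottle stands upright on the bench by itself, let go (angle between bottle_lying's own z axis and vertical below 0.06 rad and height (world z) of bottle_lying between -0.004 and 0.004 m and contact force between bottle_lying and the fingers below 0.05 N and linear speed of bottle_lying below 0.02 m/s), for 0.2 s.
2. all three bottles stand in one row in the box, between the ribs (x of bottle_lying in the frame of box between -0.009 and 0.009 m and y of bottle_lying in the frame of box between -0.072 and 0.072 m and z of bottle_lying in the frame of box between 0.004 and 0.013 m and angle between each of bottle_lying, bottle_standing, bottle_packed's own z axis and vertical below 0.08 rad and (angle between the x axis of bottle_lying and the x axis of box, either way round below 0.2 rad or angle between the x axis of bottle_lying and the y axis of box, either way round below 0.2 rad) and x of bottle_standing in the frame of box between -0.009 and 0.009 m and y of bottle_standing in the frame of box between -0.072 and 0.072 m and z of bottle_standing in the frame of box between 0.004 and 0.013 m and (angle between the x axis of bottle_standing and the x axis of box, either way round below 0.2 rad or angle between the x axis of bottle_standing and the y axis of box, either way round below 0.2 rad) and x of bottle_packed in the frame of box between -0.009 and 0.009 m and y of bottle_packed in the frame of box between -0.072 and 0.072 m and z of bottle_packed in the frame of box between 0.004 and 0.013 m and (angle between the x axis of bottle_packed and the x axis of box, either way round below 0.2 rad or angle between the x axis of bottle_packed and the y axis of box, either way round below 0.2 rad)), for 0.2 s.
3. the lid sits fully down on the box (x of lid in the frame of box between -0.008 and 0.008 m and y of lid in the frame of box between -0.008 and 0.008 m and z of lid in the frame of box between 0.1 and 0.107 m and angle between lid's own z axis and vertical below 0.04 rad and angle between the y axis of lid and the y axis of box, either way round below 0.15 rad), for 0.2 s.
4. the clamp arm is down on the lid (value of joint clamp below 0.08 rad), for 0.2 s.
At the end, for the whole second after the job is handed in: Three bottles upright (0.08 rad) on the box floor between the ribs (9 mm of the row line, square within 0.2 rad); lid seated (origin 100-107 mm above box's, centred within 8 mm, level 0.04 rad, turned under 0.15 rad); clamp joint under 0.08 rad; all at rest (all of step 2 and all of step 3 and value of joint clamp below 0.08 rad and linear speed of each of lid, bottle_lying, bottle_standing, bottle_packed below 0.02 m/s); the robot touches nothing.
It fails at once if the tape roll is pushed more than 30 mm or knocked (distance of tape_roll from where it was at the start of the episode above 0.03 m).
It fails at once if the marker is pushed more than 30 mm or knocked (distance of marker from where it was at the start of the episode above 0.03 m).
It also fails if it takes over 72 s, if anything falls off the work surface, if the arm or the gripper's body presses on something with over 40 N, if the wrist force passes 120 N, or if a joint passes its speed limit or range.

## Robot

A 6-joint arm with a two-finger parallel gripper is mounted at the origin on the work surface. World frame = base frame: x ahead of the robot, y to its left, z up, the work surface at z = 0. Lengths are in mm, angles in rad, forces in N, time in s.
With the tool pointing down it reaches from about 300 to 850 mm from the base axis. Payload 4.2 kg.
Tool frame: the origin (TCP) lies on the centre line of the jaws, within the pads' length; the fingertips stand 25 mm ahead of it and the grasp point (between the pads) lies 6 mm ahead of it; z points along the fingers, y is the line along which they close (so a half turn about z gives the same grasp; the last joint's range is limited). The gripper opens to 91 mm and grips with 3 to 60 N. Pads are 32 mm wide; open, the fingers measure 118 mm over their backs; the gripper's body (76 mm by 178 mm) begins 60 mm behind the grasp point.
Start: joints at [1.286, 0.32, 1.565, -0, 1.257, -0.02], TCP at [150.488, 554.972, 238.976] pointing down, gripper open.
Joint ranges: [-3.11, 3.11], [-0.84, 2.01], [0.21, 2.61], [-1.34, 4.49], [0.05, 2.63], [-2.56, 2.56]. Speed limits (rad/s): [2.57, 2.57, 3.14, 3.14, 3.14, 3.14].

## Interface

Orientations are given as a unit quaternion [w, x, y, z].
In Python, from rig import monitor, viewer, arm, spotter gives the robot as it stands.
- The arm moves only by the tool apply_moves, never from a script. Its arguments are lists of equal length, an entry for each row: "angular": the turn, a rotation vector about the tool's x, y, z in rad, a list of three; "linear": the shift along the tool's x, y, z in m, a list of three; "grip": the opening, from 0 (shut) to 1 (fully open). In form: {"angular": [[wx, wy, wz], ...], "linear": [[x, y, z], ...], "grip": [grip, ...]}. A call has 1 to 12 rows; each row is the pose to reach, as a shift and turn from the pose commanded when the call began, along the tool's axes at that moment; what a row does not reach only later rows make up. A row lasts 1/12 s, in which the tool goes at most 41.7 mm and 7.16 degrees, less where a joint would pass 70% of its speed; a pose out of reach is approached as far as the arm can. A call with a gripper value outside its range is refused whole. The fingers move at their own pace and stop on an object; the grip force is fixed at half the most. Time passes only in rows, so rows that repeat a pose let the fingers close. It gives the time, the measured TCP pose, the force, the opening and the grip force at its end, in the units of the state.
- monitor.get_obs(): the state, without advancing time (a new reading comes with each control period).
- viewer.camera(name): name is "scene" or "side" or "wrist"; returns a dict with "img" (400x640x3 uint8, red, green, blue), "camera_matrix" (3x3 intrinsics, pixels), "distortion" ([k1, k2, p1, p2, k3] as OpenCV has them; the pictures are not rectified), "extrinsics" (4x4, takes a point from camera to world coordinates). Camera axes: x right, y down, z forward; pixel columns grow to the right and rows downward; lengths in mm; the calibration is good to about 2 mm. A picture is of the moment at which its call begins. There is no depth.
- arm.sign_off(): hands the job in; it is judged then, once.
Trained networks look in a picture, given as the dict that the camera call returned (one of the last four; its "shot" number tells which), for a name from the list of things; names that differ only in an ending like _2 or _b are one class to them, and where a whole thing is asked for, a point or a joint stands for the part that bears it (a point fixed in the world has none). Each returns a list of dicts, best first, with "confidence" (0 to 1); they miss things now and then, are a little off and sometimes report something else, mostly with a low value. They report only what shows in the picture. A call takes as long as a camera call.
- spotter.regions_of(picture, target): "pixels" (400x640 bool, what is visible of it) and "xy" ([column, row] in pixels, amid what is visible of it).
The state is a dict: "t": time; "joint_positions": joint angles; "qd": joint speeds; "joint_efforts": joint torques, N m; "position": TCP position; "tool_rot": TCP orientation; "wrist_force": force on the tool from outside, world axes, zero at the start; "wrist_torque": the same for the moment, N m; "width": finger opening in mm; "finger_force": force on a finger pad.
Only numpy, scipy, OpenCV 4.12 (cv2) and the standard library are available. Lean on these libraries where they do the work, as an engineer would, in place of code of your own. Each camera call takes 0.05 s, during which the arm holds its last target. There are 200 camera calls.

## Working session

There is one attempt and no reset: what is moved stays moved. The work goes in short steps, Python scripts to look and compute and a tool call to move; the robot and the scene stay as the last step left them, time stands still between calls to the robot, and variables do not carry over. Pictures are saved under pics/ and viewed, at most 10 in all, crops included, and the job is handed in when it is done.

Besides the shell and the picture viewer there is one more tool, called after "Request:" as name(argument=value, ...) on one line, values as JSON. apply_moves: Moves the arm, as the interface text tells. Its arguments: {"type":"object","properties":{"angular":{"type":"array"},"linear":{"type":"array"},"grip":{"type":"array"}},"required":["angular","linear","grip"]}

```bash
ls; mkdir -p pics; cat > h.py <<'E'
import numpy as np, cv2
from rig import monitor, viewer, arm, spotter
def ray(c,px):
    p=cv2.undistortPoints(np.array([[px]],float),c['camera_matrix'],np.array(c['distortion'],float))[0,0]
    T=np.array(c['extrinsics']); d=T[:3,:3]@np.array([p[0],p[1],1]); return T[:3,3],d
def onz(c,px,z):
    o,d=ray(c,px); return o+d*(z-o[2])/d[2]
def proj(c,P):
    T=np.linalg.inv(np.array(c['extrinsics'])); 
    return cv2.projectPoints(np.array(P,float).reshape(-1,1,3),cv2.Rodrigues(T[:3,:3])[0],T[:3,3],c['camera_matrix'],np.array(c['distortion'],float))[0][:,0]
def save(c,n): cv2.imwrite('pics/'+n,c['img'][:,:,::-1])
E
python3 - <<'E'
from h import *
np.set_printoptions(precision=1,suppress=True)
ims=[]
for n in ['scene','side']:
    c=viewer.camera(n); ims.append(c['img']); print(n,c['extrinsics'])
    for t in ['bottle_lying','box','lid','clamp','tape_roll','marker']:
        for r in spotter.regions_of(c,t):
            ys,xs=np.nonzero(r['pixels']); print(t,round(r['confidence'],2),np.array(r['xy']),xs.min(),xs.max(),ys.min(),ys.max(),len(xs))
    save(c,n+'0.png')
print(monitor.get_obs())
E
```

```text
pics
scene [[   0.3    0.8   -0.5 1091.8]
 [   0.9   -0.3    0.2 -177.1]
 [   0.    -0.5   -0.8 1060.8]
 [   0.     0.     0.     1. ]]
bottle_lying 0.55 [342.2 184.9] 327 362 172 199 713
box 0.73 [237.4 234.8] 165 291 186 284 6810
lid 0.77 [433.2 184.2] 389 477 145 221 3578
clamp 0.44 [172.2 230.9] 166 184 222 241 169
tape_roll 0.77 [327.5 313.2] 301 334 289 322 459
marker 0.69 [374.2 146. ] 352 393 137 152 249
side [[   0.8   -0.3    0.4   70.4]
 [  -0.5   -0.5    0.7 -757.9]
 [  -0.    -0.8   -0.6  798.8]
 [   0.     0.     0.     1. ]]
bottle_lying 0.78 [258.3 227.5] 247 276 211 247 799
box 0.76 [364.  286.1] 301 427 224 351 10478
lid 0.82 [235.9 175.8] 194 284 153 205 2522
clamp 0.69 [416.6 278.9] 408 426 263 296 374
clamp 0.63 [362.3 286. ] 301 426 224 351 10292
tape_roll 0.9 [403.2 220.8] 385 418 214 241 644
marker 0.77 [194.9 220.1] 184 207 205 236 242
{'t': 0.7, 'joint_positions': array([ 1.3,  0.3,  1.6,  0. ,  1.3, -0. ]), 'qd': array([-0., -0., -0.,  0., -0.,  0.]), 'joint_efforts': array([ -0. , -41.2, -23.2,   0.1,   0. ,  -0. ]), 'position': array([150.5, 555. , 239. ]), 'tool_rot': array([0. , 0.1, 1. , 0. ]), 'wrist_force': array([-0.1, -0.1, -0.1]), 'wrist_torque': array([-0.,  0.,  0.]), 'finger_force': 0.0, 'width': 90.97764873695948}
```

View pics/scene0.png

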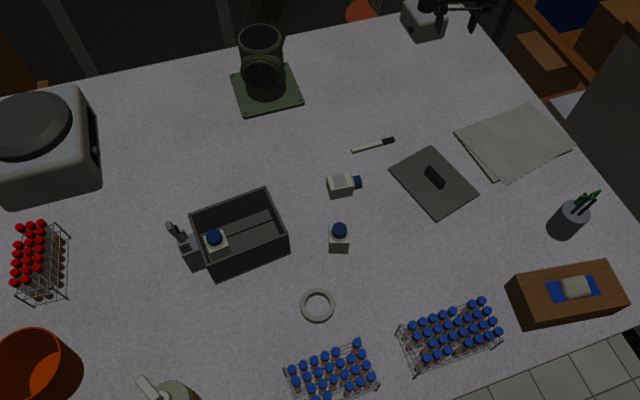

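View pics/side0.png

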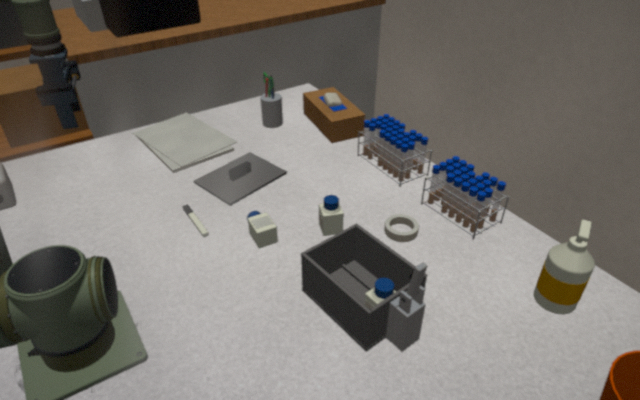

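The scene view shows the box at (237,235), packed bottle at (215,240), lying bottle (342,185), standing bottle (340,237), lid (433,184), pen (374,146) and tape (318,305). The side view agrees, with the clamp near upright at (416,279). Next I fit poses to the silhouettes in both views.

```bash
cat > fit.py <<'E'
from h import *
from scipy.optimize import minimize
def boxpts(x0,x1,y0,y1,z0,z1): return np.array([[x,y,z] for x in(x0,x1) for y in(y0,y1) for z in(z0,z1)],float)
def cyl(r,z0,z1,n=24): 
    a=np.linspace(0,2*np.pi,n,False); return np.array([[r*np.cos(t),r*np.sin(t),z] for z in(z0,z1) for t in a])
BOT=[np.vstack([boxpts(-26,26,-26,26,0,66),cyl(19,72,72.1)]),cyl(19,70,94)]
LID=[boxpts(-82,82,-107,107,8,18),boxpts(-64,64,-89,89,0,8),boxpts(-9,9,-35,35,18,50)]
BOX=[boxpts(-78,78,-103,103,0,112)]
MARK=[boxpts(-50,90,-8.5,8.5,0,15)]
TAPE=[cyl(42,0,24)]
def Rz(a): c,s=np.cos(a),np.sin(a); return np.array([[c,-s,0],[s,c,0],[0,0,1.]])
LY=np.array([[0,0,1.],[0,1,0],[-1,0,0]]) # local z -> +x of yaw frame
def place(parts,p,z=0,lying=False):
    R=Rz(p[2])@(LY if lying else np.eye(3)); return [q@R.T+[p[0],p[1],z] for q in parts]
def sil(c,parts):
    S=4; m=np.zeros((400*S,640*S),np.uint8)
    for q in parts:
        h=cv2.convexHull(((proj(c,q)+.5)*S).astype(np.float32)); cv2.fillConvexPoly(m,np.round(h*16).astype(np.int32),255,shift=4)
    return cv2.resize(m,(640,400),interpolation=cv2.INTER_AREA)/255.
def fit(views,parts,p0,z=0,lying=False,step=(15,15,.25)):
    # views: list of (cam, mask)
    def cost(p): return sum(1-np.minimum(s,m).sum()/np.maximum(s,m).sum() for c,m in views for s in [sil(c,place(parts,p,z,lying))])/len(views)
    best=None
    for _ in range(2):
        p0=np.array(p0,float); sim=np.vstack([p0]+[p0+np.eye(3)[i]*step[i] for i in range(3)])
        r=minimize(cost,p0,method='Nelder-Mead',options=dict(initial_simplex=sim,xatol=.05,fatol=1e-4,maxiter=200)); p0=r.x; step=[s/3 for s in step]
    return r.x,r.fun
E
cat > m1.py <<'E'
from fit import *
np.set_printoptions(precision=3,suppress=True)
cs={n:viewer.camera(n) for n in['scene','side']}
det={(n,t):spotter.regions_of(c,t) for n,c in cs.items() for t in['bottle_lying','bottle_standing','bottle_packed','lid','marker','tape_roll','box']}
for k,v in det.items():
    if 'bottle' in k[1]: print(k,[(round(r['confidence'],2),np.array(r['xy']).round()) for r in v])
def views(t,near):
    o=[]
    for n,c in cs.items():
        q=[r for r in det[n,t] if near is None or np.linalg.norm(np.array(r['xy'])-near[n])<20]
        if q:o.append((c,q[0]['pixels'].astype(float)))
    return o
def run(name,t,near,parts,z,lying,yaws):
    v=views(t,near)
    if not v: print(name,'none');return
    c,m=v[0]; ys,xs=np.nonzero(m); p=onz(c,(xs.mean(),ys.mean()),z+20)
    rs=[fit(v,parts,[p[0],p[1],y],z,lying) for y in yaws]; r=min(rs,key=lambda r:r[1]); print(name,len(v),r[0],round(r[1],3)); return r[0]
A=run('lying','bottle_lying',dict(scene=(342,185),side=(260,228)),BOT,26,True,[1.2,1.6,2.0])
B=run('stand','bottle_standing',dict(scene=(340,237),side=(330,215)),BOT,0,False,[0,.4,.8])
C=run('lid','lid',None,LID,0,False,[-.4,0,.4,])
M=run('marker','marker',None,MARK,0,False,[1,1.5,2])
T=run('tape','tape_roll',None,TAPE,0,False,[0])
v=[]
for n,c in cs.items():
    m=det[n,'box'][0]['pixels'].astype(np.uint8); cn=np.vstack(cv2.findContours(m,0,2)[0]); f=np.zeros_like(m); cv2.fillPoly(f,cv2.findContours(m,0,2)[0],1); v.append((c,f.astype(float)))
BB=BOX+[boxpts(-20,20,-147,-103,0,144)]
p=onz(cs['scene'],(237,235),56)
D=min([fit(v,BB,[p[0],p[1],y]) for y in(-.3,0,.3)],key=lambda r:r[1]); print('box',D); D=D[0]
for n,c in cs.items():
    im=c['img'][:,:,::-1].copy(); im=cv2.convertScaleAbs(im,alpha=1.6)
    x0,y0,s=(150,120,3) if n=='scene' else (180,140,3)
    im=cv2.resize(im[y0:y0+200,x0:x0+266],None,fx=s,fy=s,interpolation=cv2.INTER_CUBIC)
    def dr(parts,col):
        for q in parts: cv2.polylines(im,[np.round((cv2.convexHull(proj(c,q).astype(np.float32))+.5-[x0,y0])*s).astype(np.int32)],1,col,1)
    dr(place(BOT,A,26,True),(0,255,0));dr(place(BOT,B),(0,255,0));dr(place(LID,C),(0,255,255));dr(place(MARK,M),(255,0,255))
    dr(place([boxpts(-78,78,-103,103,112,112.1),boxpts(-70,70,-95,95,112,112.1),boxpts(-31,31,-95,95,18,18.1),*BB],D),(0,0,255));dr(place(BOT,[*(Rz(D[2])@[0,-60,0]+[D[0],D[1],0])[:2],D[2]],8),(0,255,0))
    cv2.imwrite('pics/ov_%s.png'%n,im)
E
python3 m1.py
```

```text
('scene', 'bottle_lying') [(0.81, array([343., 184.]))]
('scene', 'bottle_standing') [(0.68, array([338., 235.])), (0.41, array([431., 186.]))]
('scene', 'bottle_packed') [(0.91, array([215., 243.]))]
('side', 'bottle_lying') [(0.93, array([261., 229.]))]
('side', 'bottle_standing') [(0.93, array([332., 216.]))]
('side', 'bottle_packed') [(0.83, array([380., 292.])), (0.31, array([420., 278.]))]
lying 2 [442.352  62.835   1.44 ] 0.106
stand 2 [607.48   35.347  -0.328] 0.062
lid 2 [510.536 357.141  -1.316] 0.056
marker 2 [ 579.041 -183.123    1.56 ] 0.964
tape 2 [752.513 -69.385   0.347] 0.327
box (array([ 527.448, -201.157,    0.109]), np.float64(0.035779863733623296))
```

View pics/ov_scene.png

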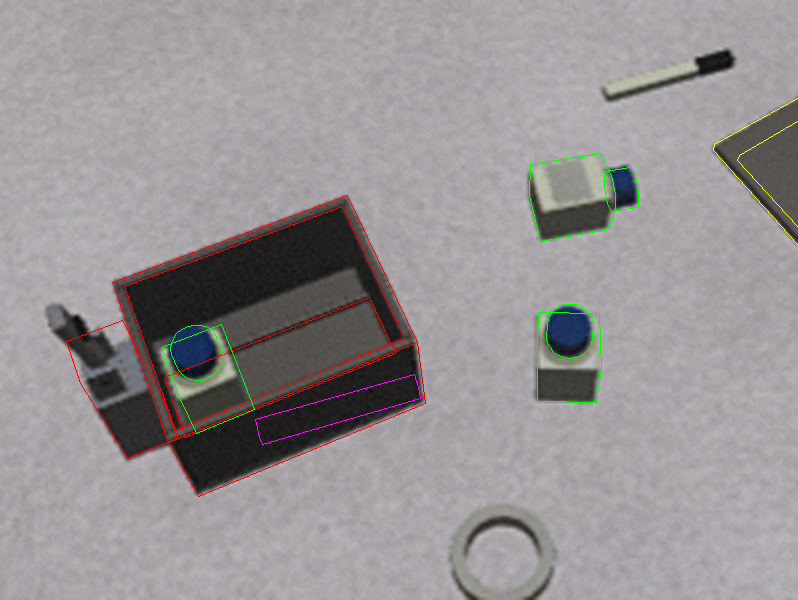

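View pics/ov_side.png

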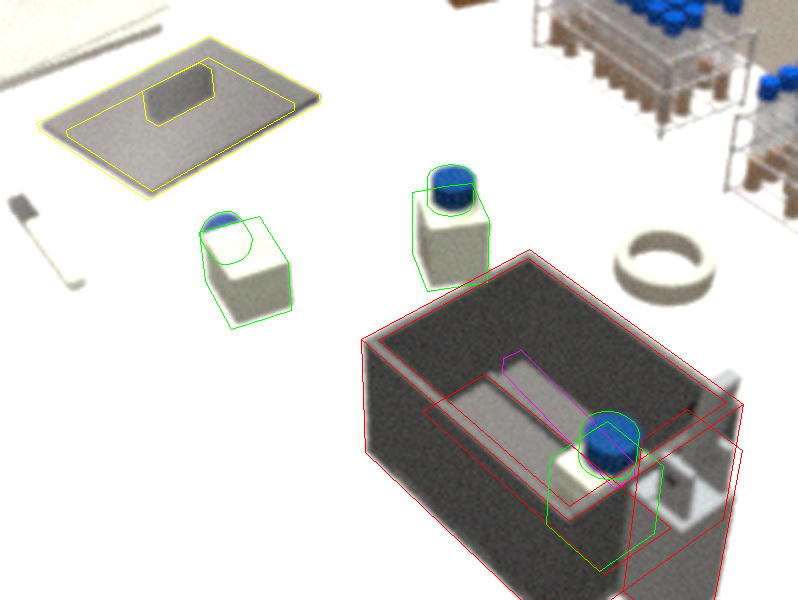

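The overlays fit the box, standing bottle and lid well. The lying bottle is off by about 2 mm, and the marker was not fitted. I'll move over the lying bottle and refine with the wrist camera.

```bash
cat > mv.py <<'E'
from fit import *
from scipy.spatial.transform import Rotation as Ro
np.set_printoptions(precision=4,suppress=True)
def now():
    o=monitor.get_obs(); q=o['tool_rot']; return np.array(o['position']),Ro.from_quat([q[1],q[2],q[3],q[0]]),o
def down(u,lean=0,ref=None):
    """tool R with closing axis along horizontal u (angle, sign nearest current); lean = turn about world closing axis u"""
    p,R,o=now(); y=np.array([np.cos(u),np.sin(u),0])
    if y@R.as_matrix()[:,1]<0: y=-y
    z=np.array([0,0,-1.]); return Ro.from_matrix(np.c_[np.cross(y,z),y,z])
def rel(P,Rt,grasp=0):
    """TCP target P mm"""
    p,R,o=now(); l=R.inv().apply(np.array(P)-p)/1000; a=(R.inv()*Rt).as_rotvec()
    print('lin',l,'ang',a,'rows>=',round(max(np.linalg.norm(l)/.0417,np.degrees(np.linalg.norm(a))/7.16),1)); return l,a
E
python3 - <<'E'
from mv import *
p,R,o=now(); print(o['t'],p,R.as_matrix())
c=viewer.camera('scene')
for px in [(352,151),(394,140)]: print('marker end',onz(c,px,8))
P=np.array([448,107,260]);rel(P,down(1.44-np.pi/2))
E
```

```text
1.5 [150.4986 554.9543 238.9623] [[-0.9651  0.2618 -0.    ]
 [ 0.2618  0.9651  0.    ]
 [ 0.      0.     -1.    ]]
marker end [331.0105 177.817    8.    ]
marker end [331.398  314.8704   8.    ]
lin [-0.4044 -0.3545 -0.021 ] ang [ 0.0001 -0.0001  1.4368] rows>= 12.9
```

Request:
apply_moves(angular=[[0,0,1.437],[0,0,1.437],[0,0,1.437],[0,0,1.437],[0,0,1.437],[0,0,1.437],[0,0,1.437],[0,0,1.437],[0,0,1.437],[0,0,1.437],[0,0,1.437],[0,0,1.437]], linear=[[-0.404,-0.354,-0.021],[-0.404,-0.354,-0.021],[-0.404,-0.354,-0.021],[-0.404,-0.354,-0.021],[-0.404,-0.354,-0.021],[-0.404,-0.354,-0.021],[-0.404,-0.354,-0.021],[-0.404,-0.354,-0.021],[-0.404,-0.354,-0.021],[-0.404,-0.354,-0.021],[-0.404,-0.354,-0.021],[-0.404,-0.354,-0.021]], grip=[1,1,1,1,1,1,1,1,1,1,1,1])

```text
t: 2.55
position: [427.7, 136.9, 258.9]
tool_rot: [0.0, 0.754, 0.657, 0.001]
wrist_force: [-0.1, 0.8, -0.5]
width: 91.4
finger_force: 0.0
```

```bash
python3 - <<'E'
from mv import *
p,R,o=now(); print(p,o['joint_positions'])
c=viewer.camera('wrist'); print(c['extrinsics'])
d=[r for r in spotter.regions_of(c,'bottle_lying')]
print([(r['confidence'],r['xy'],r['pixels'].sum()) for r in d])
m=d[0]['pixels'].astype(float)
A,f=fit([(c,m)],BOT,[442,63,1.44],26,True); print('lying',A,f)
d2=spotter.regions_of(c,'bottle_standing'); print([(r['confidence'],r['xy'],r['pixels'].sum()) for r in d2])
im=cv2.convertScaleAbs(c['img'][:,:,::-1],alpha=1.5).copy()
for q in place(BOT,A,26,True): cv2.polylines(im,[np.round(cv2.convexHull(proj(c,q).astype(np.float32))).astype(np.int32)],1,(0,255,0),1)
cv2.imwrite('pics/w1.png',im)
E
```

```text
[427.712  136.9244 258.9051] [0.284  0.1056 1.7959 0.0003 1.2391 0.4203]
[[  0.9906  -0.1313  -0.0374 436.9156]
 [ -0.1365  -0.9501  -0.2805 216.1292]
 [  0.0013   0.283   -0.9591 405.0228]
 [  0.       0.       0.       1.    ]]
[(0.87, [335.7, 196.2], np.int64(3242))]
lying [444.5155  60.6713   1.4763] 0.03596246785311352
[(0.82, [465.7, 235.0], np.int64(2724))]
```

View pics/w1.png

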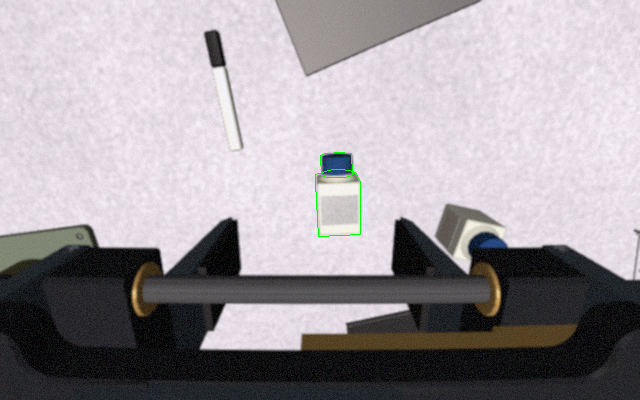

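```bash
cat >> mv.py <<'E'
def lean(cap,a):
    """tool orientation: closing axis horizontal perp. to direction cap; points down tilted by a toward +cap (a<0: body over cap side)"""
    p,R,o=now(); c=np.array([np.cos(cap),np.sin(cap),0]); y=np.array([-c[1],c[0],0])
    if y@R.as_matrix()[:,1]<0: y=-y
    z=np.cos(a)*np.array([0,0,-1.])+np.sin(a)*c; return Ro.from_matrix(np.c_[np.cross(y,z),y,z])
def tcp(G,Rt,back=0): return np.array(G)-(6+back)*Rt.as_matrix()[:,2]
E
python3 - <<'E'
from mv import *
cap=1.476; c=np.array([np.cos(cap),np.sin(cap),0]); G=np.array([444.5,60.7,30])+45*c*[1,1,0]
Rt=lean(cap,-np.radians(35)); print(G)
rel(tcp(G,Rt,85),Rt)
E
```

```text
[448.7594 105.498   30.    ]
lin [0.024  0.0223 0.1541] ang [-0.0123 -0.611  -0.0405] rows>= 4.9
```

Request:
apply_moves(angular=[[-0.012,-0.611,-0.04],[-0.012,-0.611,-0.04],[-0.012,-0.611,-0.04],[-0.012,-0.611,-0.04],[-0.012,-0.611,-0.04],[-0.012,-0.611,-0.04],[-0.012,-0.611,-0.04],[-0.012,-0.611,-0.04]], linear=[[0.024,0.022,0.154],[0.024,0.022,0.154],[0.024,0.022,0.154],[0.024,0.022,0.154],[0.024,0.022,0.154],[0.024,0.022,0.154],[0.024,0.022,0.154],[0.024,0.022,0.154]], grip=[1,1,1,1,1,1,1,1])

```text
t: 3.37
position: [451.8, 160.4, 105.5]
tool_rot: [0.202, 0.704, 0.644, -0.221]
wrist_force: [-0.6, -0.8, 0.9]
width: 91.7
finger_force: 0.0
```

```bash
python3 - <<'E'
from mv import *
cap=1.476; c=np.array([np.cos(cap),np.sin(cap),0]); G=np.array([444.5,60.7,30])+45*c*[1,1,0]
Rt=lean(cap,-np.radians(35)); p,R,o=now(); print(p,o['joint_positions'],o['wrist_force'])
rel(tcp(G,Rt),Rt)
E
```

```text
[451.8174 160.3574 105.4678] [ 0.6049  0.5011  1.8065 -0.4757  1.2856  0.9362] [-0.5556 -0.7702  0.8824]
lin [-0.002   0.0018  0.0873] ang [ 0.0039 -0.0029  0.0044] rows>= 2.1
```

Request:
apply_moves(angular=[[0,0,0],[0,0,0],[0,0,0],[0,0,0],[0,0,0],[0,0,0],[0,0,0],[0,0,0],[0,0,0],[0,0,0],[0,0,0],[0,0,0]], linear=[[-0.002,0.002,0.035],[-0.002,0.002,0.06],[-0.002,0.002,0.08],[-0.002,0.002,0.087],[-0.002,0.002,0.087],[-0.002,0.002,0.087],[-0.002,0.002,0.087],[-0.002,0.002,0.087],[-0.002,0.002,0.087],[-0.002,0.002,0.087],[-0.002,0.002,0.087],[-0.002,0.002,0.087]], grip=[1,1,1,1,1,0,0,0,0,0,0,0])

```text
t: 4.37
position: [449.7, 108.6, 34.5]
tool_rot: [0.203, 0.704, 0.644, -0.222]
wrist_force: [0.4, 1.1, 1.5]
width: 51.6
finger_force: 30.0
```

```bash
python3 - <<'E'
from mv import *
cap=1.476; c=np.array([np.cos(cap),np.sin(cap),0]); 
p,R,o=now(); g=p+6*R.as_matrix()[:,2]; print(p,g,o['width'],o['finger_force'],o['wrist_force'])
G=g.copy(); G[2]=60; 
for a in (-20,10,35,55):
  Rt=lean(cap,np.radians(a)); rel(tcp(G,Rt),Rt)
E
```

```text
[449.652  108.6197  34.5402] [449.3463 105.1927  29.6247] 51.62190746691189 30.00033527612686 [0.3859 1.1314 1.4626]
lin [-0.019   0.     -0.0247] ang [0.0027 0.2616 0.0049] rows>= 2.1
lin [-0.0217 -0.     -0.0231] ang [0.0014 0.7852 0.0056] rows>= 6.3
lin [-0.0231 -0.     -0.0209] ang [0.0002 1.2215 0.006 ] rows>= 9.8
lin [-0.0234 -0.     -0.0189] ang [-0.0009  1.5706  0.0062] rows>= 12.6
```

Request:
apply_moves(angular=[[0,0,0],[0,0.12,0],[0,0.24,0],[0,0.36,0],[0,0.48,0],[0,0.6,0],[0,0.72,0],[0,0.84,0],[0,0.96,0],[0,1.08,0],[0,1.2,0],[0,1.32,0]], linear=[[-0.018,0,-0.025],[-0.018,0,-0.025],[-0.019,0,-0.025],[-0.02,0,-0.024],[-0.02,0,-0.024],[-0.021,0,-0.024],[-0.022,0,-0.023],[-0.022,0,-0.023],[-0.022,0,-0.022],[-0.023,0,-0.021],[-0.023,0,-0.021],[-0.023,0,-0.02]], grip=[0,0,0,0,0,0,0,0,0,0,0,0])

```text
t: 5.37
position: [449.2, 101.0, 64.8]
tool_rot: [-0.206, 0.702, 0.643, 0.226]
wrist_force: [-0.8, 1.2, -3.1]
width: 51.8
finger_force: 30.0
```

```bash
python3 - <<'E'
from mv import *
cap=1.476
p,R,o=now(); g=p+6*R.as_matrix()[:,2]; print(p,g,o['width'],o['joint_positions'])
G=np.array([449.3,105.2,60.]); Rt=lean(cap,np.radians(55)); rel(tcp(G,Rt),Rt)
G[2]=47;rel(tcp(G,Rt),Rt)
E
```

```text
[449.1742 100.9545  64.8487] [449.4901 104.4339  59.9708] 51.75530261226999 [-0.2071  0.412   2.1621  0.8638  0.8644 -0.7952]
lin [-0.0014 -0.0003  0.0008] ang [-0.0035  0.3384  0.0054] rows>= 2.7
lin [-0.0089 -0.0003  0.0113] ang [-0.0035  0.3384  0.0054] rows>= 2.7
```

Request:
apply_moves(angular=[[0,0.1,0],[0,0.2,0],[-0.002,0.3,0.004],[-0.003,0.338,0.005],[-0.003,0.338,0.005],[-0.003,0.338,0.005],[-0.003,0.338,0.005],[-0.003,0.338,0.005]], linear=[[-0.001,0,0.001],[-0.001,0,0.001],[-0.001,0,0.001],[-0.001,0,0.001],[-0.004,0,0.006],[-0.009,0,0.011],[-0.009,0,0.011],[-0.009,0,0.011]], grip=[0,0,0,0,0,0,0,0])

```text
t: 6.03
position: [448.3, 100.4, 49.6]
tool_rot: [-0.31, 0.658, 0.598, 0.338]
wrist_force: [0.5, 0.0, -1.6]
width: 51.4
finger_force: 30.0
```

```bash
python3 - <<'E'
from mv import *
cap=1.476
p,R,o=now(); g=p+6*R.as_matrix()[:,2]; print(p,g,o['width'],o['joint_positions'])
print('lean',np.degrees(np.arccos(-R.as_matrix()[2,2])),R.as_matrix()[2,1])
ims=[]
for n in['scene','side']:
    c=viewer.camera(n); px=proj(c,[[449,105,45]])[0]
    x,y=np.clip(px.astype(int)-[66,60],0,[508,280])
    im=cv2.resize(cv2.convertScaleAbs(c['img'][y:y+120,x:x+132,::-1],alpha=1.3),None,fx=3,fy=3,interpolation=cv2.INTER_CUBIC)
    for q in place(BOT,[g[0],g[1],cap],g[2]-45): cv2.polylines(im,[np.round((cv2.convexHull(proj(c,q).astype(np.float32))+.5-[x,y])*3).astype(np.int32)],1,(0,255,0),1)
    ims.append(im)
cv2.imwrite('pics/up1.png',np.hstack(ims))
E
```

```text
[448.2867 100.3779  49.5873] [448.7284 105.2506  46.1144] 51.38337376329256 [-0.3684  0.5967  2.1956  1.0906  1.0846 -1.1842]
lean 54.63184265337559 -0.004197476575139136
```

View pics/up1.png

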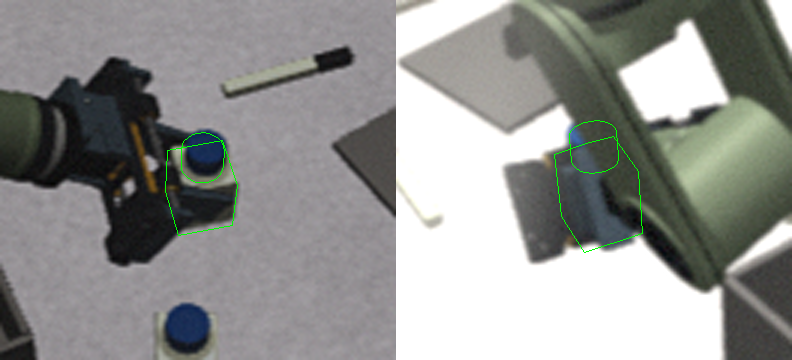

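Request:
apply_moves(angular=[[0,0,0],[0,0,0],[0,0,0],[0,0,0]], linear=[[-0.001,0,0.0006],[-0.0016,0,0.0012],[-0.0016,0,0.0012],[-0.0016,0,0.0012]], grip=[0,0,0,0])

```text
t: 6.47
position: [448.5, 100.2, 48.0]
tool_rot: [-0.31, 0.658, 0.597, 0.339]
wrist_force: [0.5, 0.7, -1.3]
width: 51.9
finger_force: 30.0
```

Request:
apply_moves(angular=[[0,0,0],[0,0,0],[0,0,0],[0,0,0]], linear=[[-0.0008,0,0.0006],[-0.0016,0,0.0012],[-0.0016,0,0.0012],[-0.0016,0,0.0012]], grip=[0,0,0,0])

```text
t: 6.8
position: [448.6, 100.7, 47.7]
tool_rot: [-0.312, 0.657, 0.597, 0.34]
wrist_force: [-1.4, -1.9, 8.9]
width: 51.8
finger_force: 30.0
```

Request:
apply_moves(angular=[[0,0,0],[0,0,0],[0,0,0],[0,0,0],[0,0,0],[0,0,0],[0,0,0],[0,0,0],[0,0,0],[0,0,0],[0,0,0]], linear=[[0.001,0,-0.0005],[0.001,0,-0.0005],[0.001,0,-0.0005],[0.001,0,-0.0005],[0.001,0,-0.0005],[0.001,0,-0.01],[0.001,0,-0.03],[0.001,0,-0.06],[0.001,0,-0.09],[0.001,0,-0.13],[0.001,0,-0.15]], grip=[1,1,1,1,1,1,1,1,1,1,1])

```text
t: 7.72
position: [437.8, -24.5, 135.2]
tool_rot: [-0.308, 0.658, 0.597, 0.339]
wrist_force: [1.4, 0.3, 0.2]
width: 90.9
finger_force: 0.0
```

```bash
python3 - <<'E'
from mv import *
p,R,o=now(); print(p,o['joint_positions'],o['width'])
v=[]
for n in['scene','side']:
    c=viewer.camera(n); d=spotter.regions_of(c,'bottle_standing')+spotter.regions_of(c,'bottle_lying')
    t=proj(c,[[449,105,45]])[0]
    print(n,t,[(r['confidence'],r['xy'],r['pixels'].sum()) for r in d])
    q=[r for r in d if np.linalg.norm(np.array(r['xy'])-t)<20]
    if q: 
        m=q[0]['pixels'].astype(float); v.append((c,m)); print(fit([(c,m)],BOT,[449,105,-.1]))
if v: print(fit(v,BOT,[449,105,-.1]))
# next: pose above standing bottle with closing axis along box x, down
Rt=down(-0.1); rel([449,105,270],Rt)
E
```

```text
[437.8149 -24.5292 135.1634] [-0.6122  0.4756  2.0327  0.8148  1.3393 -1.0122] 90.8894363494559
scene [343.2043 181.0999] [(0.89, [335.9, 237.2], np.int64(619)), (0.38, [373.0, 144.9], np.int64(277)), (0.86, [347.3, 179.3], np.int64(565))]
(array([445.1779, 109.4874,  -0.1989]), np.float64(0.11046565579703416))
side [259.7842 221.6175] [(0.61, [366.3, 290.9], np.int64(9349)), (0.61, [254.6, 205.6], np.int64(177))]
(array([486.5045, 213.5586,  -0.3955]), np.float64(0.7633417375774766))
(array([444.8532, 109.7953,  -0.2197]), np.float64(0.4588693529861766))
lin [ 0.1848 -0.0001  0.0236] ang [-0.0089 -0.9555  0.0027] rows>= 7.6
```

Request:
apply_moves(angular=[[0,0,0],[0,-0.1,0],[0,-0.2,0],[0,-0.3,0],[0,-0.42,0],[0,-0.54,0],[0,-0.66,0],[0,-0.78,0],[-0.009,-0.9,0.003],[-0.009,-0.955,0.003],[-0.009,-0.955,0.003],[-0.009,-0.955,0.003]], linear=[[0.03,0,0],[0.06,0,0],[0.1,0,-0.005],[0.13,0,-0.01],[0.16,0,-0.01],[0.16,0,-0.01],[0.16,0,-0.01],[0.16,0,-0.01],[0.16,0,-0.01],[0.16,0,-0.01],[0.16,0,-0.01],[0.16,0,-0.01]], grip=[1,1,1,1,1,1,1,1,1,1,1,1])

```text
t: 9.02
position: [444.8, 64.1, 268.4]
tool_rot: [-0.0, 0.741, 0.672, -0.0]
wrist_force: [0.0, -0.1, -0.1]
width: 91.3
finger_force: 0.0
```

```bash
cat > find.py <<'E'
from mv import *
def wb(targets):
    """fit upright bottles seen by wrist; targets name->(guess,z)"""
    c=viewer.camera('wrist'); out={}
    ds=[r for t in('bottle_standing','bottle_lying') for r in spotter.regions_of(c,t)]
    for k,(g,z) in targets.items():
        t=proj(c,[[g[0],g[1],z+50]])[0]; q=[r for r in ds if np.linalg.norm(np.array(r['xy'])-t)<40 and r['confidence']>.4]
        if not q: print(k,'not seen',t,[(r['xy'],r['confidence']) for r in ds]); continue
        out[k]=fit([(c,q[0]['pixels'].astype(float))],BOT,g,z); print(k,out[k],q[0]['xy'])
    return c,out
E
python3 - <<'E'
from find import *
p,R,o=now(); print(p,o['joint_positions'],R.as_matrix()[:,2])
c,o=wb({'L':([447,108,-.1],0),'S':([607,35,-.33],0)})
save(c,'w2.png')
E
```

```text
[444.8228  64.1363 268.4088] [0.1173 0.1009 1.7768 0.0005 1.2647 0.2144] [-0.0009  0.0004 -1.    ]
L (array([447.3594, 108.6025,  -0.0901]), np.float64(0.03205353411401124)) [317.0, 136.9]
S (array([609.8198,  32.8363,  -0.3687]), np.float64(0.04649874831121359)) [453.4, 187.0]
```

View pics/w2.png

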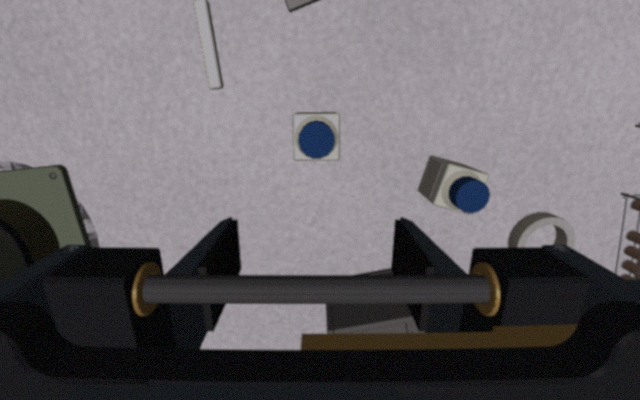

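The wrist view shows the bottle upright at (317,137), and the other one at (455,187). I'll grasp the first by its cap.

```bash
python3 - <<'E'
from mv import *
rel([447.4,108.6,98],down(-.09))
E
```

```text
lin [ 0.0464 -0.0027  0.1709] ang [ 0.0003 -0.0001 -0.0119] rows>= 4.2
```

Request:
apply_moves(angular=[[0,0,-0.012],[0,0,-0.012],[0,0,-0.012],[0,0,-0.012],[0,0,-0.012],[0,0,-0.012],[0,0,-0.012],[0,0,-0.012],[0,0,-0.012],[0,0,-0.012],[0,0,-0.012],[0,0,-0.012]], linear=[[0.03,-0.002,0.025],[0.046,-0.003,0.05],[0.046,-0.003,0.085],[0.046,-0.003,0.12],[0.046,-0.003,0.15],[0.046,-0.003,0.17],[0.046,-0.003,0.17],[0.046,-0.003,0.17],[0.046,-0.003,0.17],[0.046,-0.003,0.17],[0.046,-0.003,0.17],[0.046,-0.003,0.17]], grip=[1,1,1,1,1,1,1,0,0,0,0,0])

```text
t: 10.17
position: [448.5, 108.7, 100.7]
tool_rot: [0.002, 0.738, 0.675, 0.002]
wrist_force: [0.3, 0.9, -0.4]
width: 60.8
finger_force: 0.0
```

```bash
python3 - <<'E'
from mv import *
p,R,o=now(); print(p,o['width'],o['finger_force'],o['wrist_force'])
D=[527.45,-201.16,.109]; t=Rz(D[2])@[0,0,0]+[D[0],D[1],0]
rel([p[0],p[1],260],R); rel([t[0],t[1],260],down(D[2]))
E
```

```text
[448.5077 108.6666 100.7086] 60.84507671904246 0.0 [ 0.2993  0.9479 -0.3784]
lin [ 0.0001  0.0007 -0.1593] ang [0. 0. 0.] rows>= 3.8
lin [-0.3015  0.107  -0.1589] ang [ 0.0045  0.0001 -0.1983] rows>= 8.6
```

Request:
apply_moves(angular=[[0,0,0],[0,0,0],[0,0,0],[0,0,0],[0,0,0],[0,0,0],[0,0,0],[0,0,0],[0,0,-0.04],[0,0,-0.08],[0,0,-0.12],[0,0,-0.16]], linear=[[0,0,0],[0,0,0],[0,0,0],[0,0,0],[0,0,-0.02],[0,0,-0.06],[0,0,-0.1],[0,0,-0.14],[-0.02,0.007,-0.16],[-0.05,0.018,-0.16],[-0.09,0.032,-0.16],[-0.13,0.046,-0.16]], grip=[0,0,0,0,0,0,0,0,0,0,0,0])

```text
t: 11.17
position: [481.3, -24.4, 260.1]
tool_rot: [0.001, 0.68, 0.733, 0.001]
wrist_force: [-0.2, 1.0, -2.4]
width: 37.7
finger_force: 30.0
```

```bash
python3 - <<'E'
from mv import *
p,R,o=now(); print(p,o['width'],o['finger_force'],o['wrist_force'])
D=[527.45,-201.16,.109]; t=Rz(D[2])@[0,0,0]+[D[0],D[1],0]
rel([t[0],t[1],260],down(D[2]))
E
```

```text
[481.2712 -24.422  260.0505] 37.714187308466535 29.986655116081238 [-0.2302  1.0261 -2.4387]
lin [-0.1797  0.0328  0.0003] ang [ 0.0027  0.0008 -0.0339] rows>= 4.4
```

Request:
apply_moves(angular=[[0,0,-0.034],[0,0,-0.034],[0,0,-0.034],[0,0,-0.034],[0,0,-0.034],[0,0,-0.034],[0,0,-0.034],[0,0,-0.034]], linear=[[-0.04,0.008,0],[-0.08,0.015,0],[-0.12,0.022,0],[-0.16,0.029,0],[-0.18,0.033,0],[-0.18,0.033,0],[-0.18,0.033,0],[-0.18,0.033,0]], grip=[0,0,0,0,0,0,0,0])

```text
t: 11.83
position: [526.5, -199.9, 259.3]
tool_rot: [-0.0, 0.669, 0.743, 0.0]
wrist_force: [-0.5, -0.8, -2.6]
width: 37.1
finger_force: 30.0
```

```bash
python3 - <<'E'
from mv import *
p,R,o=now(); print(p,o['width'],R.as_matrix()[:,1:])
c=viewer.camera('wrist'); im=cv2.convertScaleAbs(c['img'][:,:,::-1],alpha=1.6).copy()
D=[527.45,-201.16,.109]
for pts in place([boxpts(-78,78,-103,103,112,112.1),boxpts(-70,70,-95,95,112,112.1),boxpts(-31,31,-95,95,18,18.1)],D):
    cv2.polylines(im,[np.round(cv2.convexHull(proj(c,pts).astype(np.float32))).astype(np.int32)],1,(0,0,255),1)
for pts in place(BOT,[p[0],p[1],.109],p[2]-98.5)+place(BOT,[*(Rz(.109)@[0,-60,0]+[D[0],D[1],0])[:2],.109],8):
    cv2.polylines(im,[np.round(cv2.convexHull(proj(c,pts).astype(np.float32))).astype(np.int32)],1,(0,255,0),1)
cv2.imwrite('pics/w3.png',im)
E
```

```text
[ 526.492  -199.9408  259.2708] 37.06398969922988 [[ 0.9945  0.0004]
 [ 0.1047  0.0007]
 [ 0.0004 -1.    ]]
```

View pics/w3.png

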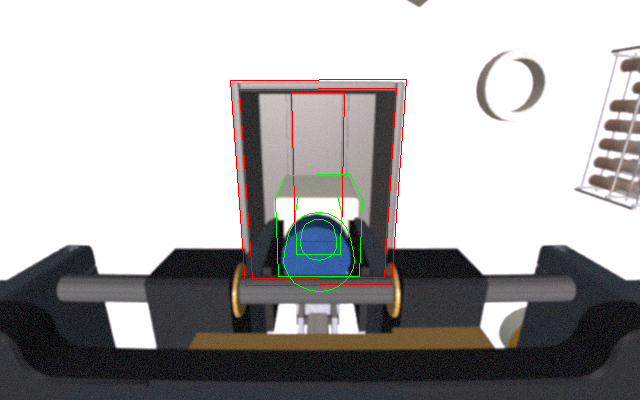

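Request:
apply_moves(angular=[[0,0,0],[0,0,0],[0,0,0],[0,0,0],[0,0,0],[0,0,0],[0,0,0],[0,0,0],[0,0,0],[0,0,0]], linear=[[0,0.001,0.03],[0,0.001,0.06],[0,0.001,0.09],[0,0.001,0.115],[0,0.001,0.135],[0,0.001,0.145],[0,0.001,0.149],[0,0.001,0.15],[0,0.001,0.151],[0,0.001,0.151]], grip=[0,0,0,0,0,0,0,0,0,0])

```text
t: 12.72
position: [529.2, -200.8, 110.2]
tool_rot: [0.002, 0.669, 0.743, 0.001]
wrist_force: [-0.2, -0.6, -2.4]
width: 37.5
finger_force: 30.0
```

Request:
apply_moves(angular=[[0,0,0],[0,0,0],[0,0,0],[0,0,0],[0,0,0]], linear=[[0,-0.001,0.001],[0,-0.001,0.002],[0,-0.001,0.003],[0,-0.001,0.003],[0,-0.001,0.003]], grip=[0,0,0,0,0])

```text
t: 13.13
position: [527.9, -201.1, 107.7]
tool_rot: [0.002, 0.669, 0.743, 0.001]
wrist_force: [-1.2, 0.5, 5.7]
width: 36.8
finger_force: 30.0
```

Request:
apply_moves(angular=[[0,0,0],[0,0,0],[0,0,0],[0,0,0],[0,0,0],[0,0,0],[0,0,0],[0,0,0],[0,0,0],[0,0,0],[0,0,0]], linear=[[0,0,0],[0,0,0],[0,0,0],[0,0,0],[0,0,0],[0,0,-0.02],[0,0,-0.05],[0,0,-0.09],[0,0,-0.13],[0,0,-0.16],[0,0,-0.16]], grip=[1,1,1,1,1,1,1,1,1,1,1])

```text
t: 14.05
position: [530.0, -201.8, 273.2]
tool_rot: [0.007, 0.669, 0.743, 0.003]
wrist_force: [0.9, -0.5, 0.8]
width: 91.3
finger_force: 0.0
```

```bash
python3 - <<'E'
from mv import *
p,R,o=now(); print(p)
rel([609.8,32.8,240],down(-.369))
rel([609.8,32.8,98.4],down(-.369))
E
```

```text
[ 529.9908 -201.8481  273.209 ]
lin [0.2252 0.1035 0.033 ] ang [0.0157 0.0038 0.4739] rows>= 6.0
lin [0.2263 0.1014 0.1746] ang [0.0157 0.0038 0.4739] rows>= 7.3
```

Request:
apply_moves(angular=[[0,0,0.08],[0,0,0.16],[0,0,0.24],[0,0,0.32],[0,0,0.4],[0,0,0.474],[0,0,0.474],[0,0,0.474],[0,0,0.474]], linear=[[0.03,0.015,0],[0.06,0.03,0],[0.1,0.045,0],[0.13,0.06,0],[0.16,0.075,0],[0.18,0.09,0.01],[0.19,0.095,0.015],[0.19,0.095,0.015],[0.19,0.095,0.015]], grip=[1,1,1,1,1,1,1,1,1])

```text
t: 14.8
position: [601.0, -2.1, 250.0]
tool_rot: [0.001, 0.824, 0.566, -0.001]
wrist_force: [-0.1, -0.5, -0.5]
width: 91.2
finger_force: 0.0
```

```bash
python3 - <<'E'
from find import *
p,R,o=now(); print(p,R.as_matrix()[:,2])
c,o=wb({'S':([609.8,32.8,-.37],0)})
s=o['S'][0]; rel([s[0],s[1],98.4],down(s[2]))
E
```

```text
[601.0455  -2.0767 250.0186] [-0.0003 -0.0015 -1.    ]
S (array([609.1347,  33.0476,  -0.3673]), np.float64(0.04054575746233058)) [310.6, 146.7]
lin [ 0.0367 -0.0062  0.1529] ang [ 0.0026  0.0003 -0.0028] rows>= 3.8
```

Request:
apply_moves(angular=[[0,0,0],[0,0,0],[0,0,0],[0,0,0],[0,0,0],[0,0,0],[0,0,0],[0,0,0],[0,0,0],[0,0,0],[0,0,0],[0,0,0]], linear=[[0.025,-0.005,0.02],[0.036,-0.006,0.05],[0.036,-0.006,0.085],[0.036,-0.006,0.115],[0.036,-0.006,0.14],[0.036,-0.006,0.15],[0.036,-0.006,0.152],[0.036,-0.006,0.152],[0.036,-0.006,0.152],[0.036,-0.006,0.152],[0.036,-0.006,0.152],[0.036,-0.006,0.152]], grip=[1,1,1,1,1,1,1,0,0,0,0,0])

```text
t: 15.95
position: [610.0, 33.8, 100.2]
tool_rot: [0.001, 0.825, 0.565, 0.002]
wrist_force: [-0.4, 0.4, 0.9]
width: 60.6
finger_force: 0.0
```

```bash
python3 - <<'E'
from mv import *
p,R,o=now(); print(p,o['width'],R.as_matrix()[:,2])
D=[527.45,-201.16,.109]; t=Rz(D[2])@[0,62,0]+[D[0],D[1],0]; print(t)
rel([t[0],t[1],255],down(D[2]))
E
```

```text
[609.9638  33.831  100.1868] 60.62955508604347 [ 0.0043 -0.0006 -1.    ]
[ 520.7054 -139.5279    0.    ]
lin [-0.1937 -0.02   -0.1551] ang [ 0.0044  0.     -0.4781] rows>= 6.0
```

Request:
apply_moves(angular=[[0,0,0],[0,0,0],[0,0,0],[0,0,0],[0,0,0],[0,0,0],[0,0,0],[0,0,0],[0,0,-0.1],[0,0,-0.2],[0,0,-0.3],[0,0,-0.4]], linear=[[0,0,0],[0,0,0],[0,0,0],[0,0,0],[0,0,-0.02],[0,0,-0.06],[0,0,-0.1],[0,0,-0.14],[-0.03,-0.003,-0.157],[-0.06,-0.006,-0.157],[-0.1,-0.01,-0.157],[-0.14,-0.014,-0.157]], grip=[0,0,0,0,0,0,0,0,0,0,0,0])

```text
t: 16.95
position: [544.7, -92.2, 256.1]
tool_rot: [0.001, 0.694, 0.72, 0.001]
wrist_force: [0.7, -0.1, -1.1]
width: 37.3
finger_force: 30.0
```

```bash
python3 - <<'E'
from mv import *
p,R,o=now(); print(p,o['width'],o['finger_force'],o['wrist_force'])
rel([520.7,-139.5,255],down(.109))
E
```

```text
[544.6784 -92.2346 256.0731] 37.27304462227544 29.96097296476364 [ 0.7386 -0.1181 -1.1272]
lin [-0.0463 -0.0257  0.0011] ang [ 0.0024  0.001  -0.0713] rows>= 1.3
```

Request:
apply_moves(angular=[[0,0,-0.07],[0,0,-0.07],[0,0,-0.07],[0,0,-0.07],[0,0,-0.07],[0,0,-0.07]], linear=[[-0.02,-0.011,0],[-0.042,-0.023,0],[-0.042,-0.023,0],[-0.042,-0.023,0],[-0.042,-0.023,0],[-0.042,-0.023,0]], grip=[0,0,0,0,0,0])

```text
t: 17.45
position: [524.2, -133.4, 255.7]
tool_rot: [0.001, 0.67, 0.742, 0.001]
wrist_force: [0.4, 0.4, -0.9]
width: 37.5
finger_force: 30.0
```

```bash
python3 - <<'E'
from mv import *
p,R,o=now(); print(p,o['width'],o['finger_force'],o['wrist_force'])
rel([520.7,-139.5,105.5],down(.109))
c=viewer.camera('wrist'); im=cv2.convertScaleAbs(c['img'][:,:,::-1],alpha=1.4).copy()
D=[527.45,-201.16,.109]
for pts in place([boxpts(-78,78,-103,103,112,112.1),boxpts(-70,70,-95,95,112,112.1)],D)+place(BOT,[p[0],p[1],.109],p[2]-99)+place(BOT,[*(Rz(.109)@[0,0,0]+[D[0],D[1],0])[:2],.109],8):
    cv2.polylines(im,[np.round(cv2.convexHull(proj(c,pts).astype(np.float32))).astype(np.int32)],1,(0,0,255),1)
cv2.imwrite('pics/w4.png',im)
E
```

```text
[ 524.2095 -133.4219  255.7154] 37.53297680766029 29.958091378211975 [ 0.4421  0.3539 -0.9234]
lin [-0.0056 -0.0044  0.1502] ang [ 0.002   0.0004 -0.0071] rows>= 3.6
```

View pics/w4.png

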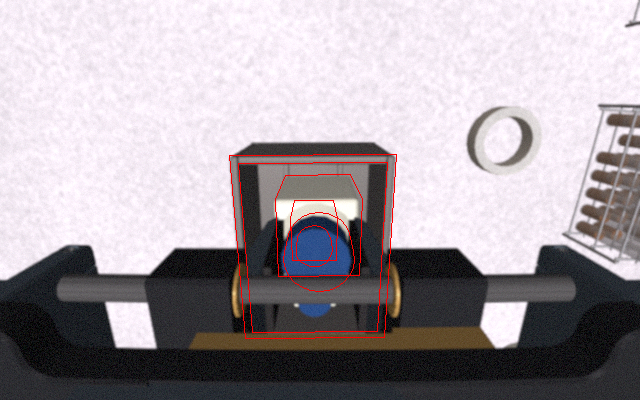

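Request:
apply_moves(angular=[[0,0,-0.005],[0,0,-0.005],[0,0,-0.005],[0,0,-0.005],[0,0,-0.005],[0,0,-0.005],[0,0,-0.005],[0,0,-0.005],[0,0,-0.005],[0,0,-0.005],[0,0,-0.005]], linear=[[-0.0055,-0.0045,0],[-0.0055,-0.0045,0.03],[-0.0055,-0.0045,0.06],[-0.0055,-0.0045,0.09],[-0.0055,-0.0045,0.115],[-0.0055,-0.0045,0.132],[-0.0055,-0.0045,0.141],[-0.0055,-0.0045,0.144],[-0.0055,-0.0045,0.145],[-0.0055,-0.0045,0.145],[-0.0055,-0.0045,0.145]], grip=[0,0,0,0,0,0,0,0,0,0,0])

```text
t: 18.42
position: [521.1, -140.5, 112.1]
tool_rot: [0.002, 0.669, 0.744, 0.001]
wrist_force: [-1.1, 0.1, -1.9]
width: 37.2
finger_force: 30.0
```

```bash
python3 - <<'E'
from mv import *
p,R,o=now(); print(p,o['wrist_force'])
rel([520.7,-139.5,106.5],down(.109))
E
```

```text
[ 521.0844 -140.5226  112.1406] [-1.1454  0.06   -1.8819]
lin [ 0.0011 -0.0003  0.0056] ang [ 0.0045  0.0019 -0.0029] rows>= 0.1
```

Request:
apply_moves(angular=[[0,0,0],[0,0,0],[0,0,0],[0,0,0],[0,0,0],[0,0,0]], linear=[[0.001,0,0.001],[0.001,0,0.0025],[0.001,0,0.004],[0.001,0,0.005],[0.001,0,0.005],[0.001,0,0.005]], grip=[0,0,0,0,0,0])

```text
t: 18.92
position: [520.5, -139.4, 106.9]
tool_rot: [0.002, 0.669, 0.744, 0.001]
wrist_force: [0.1, 0.1, 4.9]
width: 37.3
finger_force: 30.0
```

Request:
apply_moves(angular=[[0,0,0],[0,0,0],[0,0,0],[0,0,0],[0,0,0],[0,0,0],[0,0,0],[0,0,0],[0,0,0],[0,0,0],[0,0,0],[0,0,0]], linear=[[0,0,0],[0,0,0],[0,0,0],[0,0,0],[0,0,0],[0,0,-0.02],[0,0,-0.05],[0,0,-0.09],[0.03,0,-0.12],[0.07,0,-0.16],[0.11,0,-0.18],[0.14,0,-0.18]], grip=[1,1,1,1,1,1,1,1,1,1,1,1])

```text
t: 19.92
position: [506.6, -4.2, 288.6]
tool_rot: [0.004, 0.669, 0.743, 0.003]
wrist_force: [1.2, 1.1, 0.3]
width: 91.1
finger_force: 0.0
```

```bash
python3 - <<'E'
from mv import *
p,R,o=now(); print(p,o['joint_positions'])
D=[527.45,-201.16,.109]; ims=[]
for n,P in(('scene',D),('side',D)):
    c=viewer.camera(n); px=proj(c,[[D[0],D[1],90]])[0]; x,y=(px-[66,60]).astype(int)
    im=cv2.resize(cv2.convertScaleAbs(c['img'][y:y+120,x:x+132,::-1],alpha=1.5),None,fx=3,fy=3,interpolation=cv2.INTER_CUBIC)
    for yy in(-60,1,62):
        b=Rz(.109)@[0,yy,0]+[D[0],D[1],0]
        for q in place([cyl(19,94,94.1),boxpts(-26,26,-26,26,66,66.1)],[b[0],b[1],.109],8): cv2.polylines(im,[np.round((cv2.convexHull(proj(c,q).astype(np.float32))+.5-[x,y])*3).astype(np.int32)],1,(0,255,0),1)
    ims.append(im)
cv2.imwrite('pics/row.png',np.hstack(ims))
C=[510.5,357.1,-1.316]
rel([C[0],C[1]-30,240],down(C[2]+0)); rel([C[0],C[1]-30,240],down(C[2]+np.pi))
E
```

```text
[506.6053  -4.173  288.5517] [-0.0303  0.1777  1.633  -0.001   1.3218 -0.1338]
lin [0.3246 0.041  0.0478] ang [ 0.0049 -0.0056  1.4275] rows>= 11.4
lin [0.3246 0.041  0.0478] ang [ 0.0049 -0.0056  1.4275] rows>= 11.4
```

View pics/row.png

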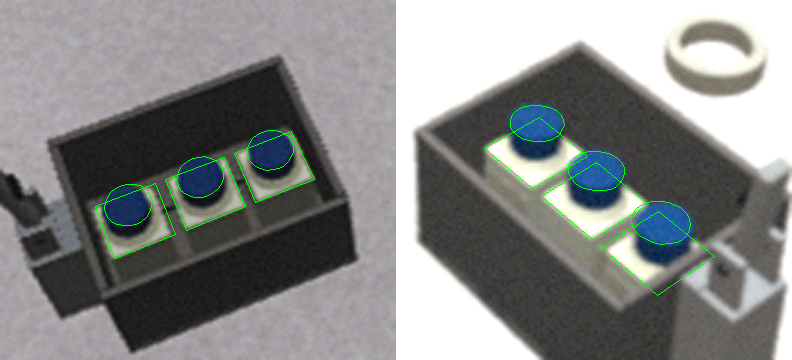

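All three bottles stand in the row between the ribs in both views; the marked outlines fit the caps and shoulders. Now the lid.

Request:
apply_moves(angular=[[0,0,0.12],[0,0,0.24],[0,0,0.36],[0,0,0.48],[0,0,0.6],[0,0,0.72],[0,0,0.84],[0,0,0.96],[0,0,1.08],[0,0,1.2],[0,0,1.32],[0,0,1.43]], linear=[[0.03,0,0],[0.06,0,0],[0.09,0,0],[0.12,0,0],[0.15,0,0],[0.18,0,0],[0.21,0,0.005],[0.24,0,0.01],[0.27,0,0.015],[0.3,0,0.02],[0.33,0,0.025],[0.34,0,0.03]], grip=[1,1,1,1,1,1,1,1,1,1,1,1])

```text
t: 21.02
position: [469.2, 336.4, 253.2]
tool_rot: [-0.0, 0.993, 0.121, 0.001]
wrist_force: [0.8, -0.7, 0.0]
width: 91.4
finger_force: 0.0
```

Request:
apply_moves(angular=[[0,0,0],[0,0,0],[0,0,0]], linear=[[0,0,0],[0,0,0],[0,0,0]], grip=[1,1,1])

```text
t: 21.27
position: [469.8, 332.3, 254.3]
tool_rot: [0.001, 0.992, 0.124, 0.001]
wrist_force: [-0.4, -0.4, -0.3]
width: 91.6
finger_force: 0.0
```

```bash
python3 - <<'E'
from mv import *
p,R,o=now(); print(p,o['joint_positions'],R.as_matrix())
c=viewer.camera('wrist'); d=spotter.regions_of(c,'lid'); 
for r in d: ys,xs=np.nonzero(r['pixels']); print(r['confidence'],r['xy'],xs.min(),xs.max(),ys.min(),ys.max())
m=d[0]['pixels'].astype(float)
vis=np.zeros((400,640)); vis[:]=1
C,f=fit([(c,m)],LID,[510.5,357.1,-1.316]); print(C,f)
c2=viewer.camera('scene'); d=spotter.regions_of(c2,'lid'); C2=fit([(c2,d[0]['pixels'].astype(float))],LID,[510.5,357.1,-1.316]); print('scene',C2)
rel([C[0],C[1],40],down(C[2]))
E
```

```text
[469.8243 332.2661 254.3393] [ 0.5969  0.311   1.5379 -0.0026  1.2922  1.9201] [[ 0.9693  0.2457  0.0018]
 [ 0.2457 -0.9693 -0.0017]
 [ 0.0014  0.0021 -1.    ]]
0.72 [305.5, 123.7] 230 376 35 216
[512.2492 355.7938  -1.3154] 0.011258495511403233
scene (array([509.8701, 355.0086,  -1.3107]), np.float64(0.04023524206257256))
lin [ 0.0462 -0.0125  0.2151] ang [ 0.0011 -0.0026 -0.0092] rows>= 5.3
```

Request:
apply_moves(angular=[[0,0,-0.009],[0,0,-0.009],[0,0,-0.009],[0,0,-0.009],[0,0,-0.009],[0,0,-0.009],[0,0,-0.009],[0,0,-0.009],[0,0,-0.009],[0,0,-0.009],[0,0,-0.009],[0,0,-0.009]], linear=[[0.035,-0.01,0.02],[0.046,-0.0125,0.05],[0.046,-0.0125,0.09],[0.046,-0.0125,0.13],[0.046,-0.0125,0.165],[0.046,-0.0125,0.19],[0.046,-0.0125,0.202],[0.046,-0.0125,0.207],[0.046,-0.0125,0.207],[0.046,-0.0125,0.207],[0.046,-0.0125,0.207],[0.046,-0.0125,0.207]], grip=[1,1,1,1,1,1,1,1,0,0,0,0])

```text
t: 22.47
position: [512.5, 357.3, 49.5]
tool_rot: [-0.0, 0.992, 0.128, 0.003]
wrist_force: [0.4, 0.7, -0.7]
width: 67.2
finger_force: 0.0
```

```bash
python3 - <<'E'
from mv import *
p,R,o=now(); print(p,o['width'],o['wrist_force'],R.as_matrix()[:,1])
D=[527.45,-201.16,.109]; rel([D[0],D[1],260],down(D[2]-np.pi/2-.5)) ; rel([p[0],p[1],300],R)
E
```

```text
[512.4939 357.2923  49.4723] 67.15116542110282 [ 0.3704  0.6786 -0.6554] [ 0.253  -0.9675  0.    ]
lin [-0.1257  0.5441 -0.2112] ang [-0.0017 -0.0051  0.6468] rows>= 14.3
lin [ 0.0013  0.     -0.2505] ang [0. 0. 0.] rows>= 6.0
```

Request:
apply_moves(angular=[[0,0,0],[0,0,0],[0,0,0],[0,0,0],[0,0,0],[0,0,0],[0,0,0],[0,0,0],[0,0,0],[0,0,0],[0,0,0],[0,0,0]], linear=[[0,0,0],[0,0,0],[0,0,0],[0,0,0],[0,0,0],[0,0,0],[0,0,0],[0,0,0],[0,0,-0.01],[0,0,-0.025],[0,0,-0.05],[0,0,-0.08]], grip=[0,0,0,0,0,0,0,0,0,0,0,0])

```text
t: 23.47
position: [509.9, 355.9, 126.7]
tool_rot: [0.002, 0.992, 0.127, -0.001]
wrist_force: [1.0, 0.0, -3.7]
width: 18.2
finger_force: 30.0
```

```bash
python3 - <<'E'
from mv import *
p,R,o=now(); print(p,o['width'],o['finger_force'],o['wrist_force'],R.as_matrix())
E
```

```text
[509.9137 355.8533 126.6888] 18.194148689386257 29.997564554214478 [ 0.9545  0.0201 -3.6654] [[ 0.9675  0.2529 -0.0024]
 [ 0.2529 -0.9675 -0.0035]
 [-0.0032  0.0028 -1.    ]]
```

Request:
apply_moves(angular=[[0,0,0],[0,0,-0.1],[0,0,-0.2],[0,0,-0.32],[0,0,-0.44],[0,0,-0.56],[0,0,-0.68],[0,0,-0.8],[0,0,-0.92],[0,0,-1.04],[0,0,-1.16],[0,0,-1.28]], linear=[[0,0,-0.03],[-0.005,0.02,-0.06],[-0.01,0.05,-0.085],[-0.018,0.085,-0.105],[-0.027,0.12,-0.12],[-0.036,0.16,-0.13],[-0.045,0.2,-0.13],[-0.055,0.24,-0.13],[-0.064,0.28,-0.13],[-0.073,0.32,-0.13],[-0.08,0.35,-0.13],[-0.087,0.38,-0.13]], grip=[0,0,0,0,0,0,0,0,0,0,0,0])

```text
t: 24.47
position: [522.2, -31.7, 258.1]
tool_rot: [0.001, 0.732, 0.681, 0.0]
wrist_force: [0.8, -0.7, -2.1]
width: 17.9
finger_force: 30.0
```

```bash
python3 - <<'E'
from mv import *
p,R,o=now(); print(p,o['width'],o['joint_positions'])
D=np.array([527.45,-201.16,.109]); rel([D[0],D[1],255],down(D[2]))
for n in('side','scene'):
    c=viewer.camera(n); d=spotter.regions_of(c,'clamp'); 
    for r in d[:3]:
        ys,xs=np.nonzero(r['pixels']); print(n,round(r['confidence'],2),r['xy'],xs.min(),xs.max(),ys.min(),ys.max())
    for a in(1.4,1.5,1.6,1.7,1.8):
        q=Rz(D[2])@[0,-130+80*np.cos(a),132+80*np.sin(a)]+[D[0],D[1],0]; print(a,proj(c,[q])[0])
    r=d[0]
    if r['pixels'].sum()<1000:
        best=[]
        for a in np.arange(1.2,1.9,.05):
            pts=boxpts(-11,11,5,80,-6,6); ca,sa=np.cos(a),np.sin(a)
            q=np.c_[pts[:,0],pts[:,1]*ca-pts[:,2]*sa-130,pts[:,1]*sa+pts[:,2]*ca+132]@Rz(D[2]).T+[D[0],D[1],0]
            s=sil(c,[q]); best.append((1-np.minimum(s,r['pixels']).sum()/np.maximum(s,r['pixels']).sum(),a))
        print('best',sorted(best)[:3])
E
```

```text
[522.2304 -31.7474 258.0953] 17.88653193104069 [-0.0824  0.225   1.6487 -0.0006  1.2662 -0.0098]
lin [-0.1686  0.0175  0.0032] ang [ 0.0017  0.0007 -0.1814] rows>= 4.1
side 0.77 [414.9, 278.9] 408 426 263 296
side 0.26 [311.9, 182.9] 259 372 152 217
1.4 [410.4808 257.9737]
1.5 [413.9887 260.0349]
1.6 [417.5152 262.4808]
1.7 [421.0192 265.2899]
1.8 [424.4586 268.435 ]
best [(np.float64(0.15879336775148456), np.float64(1.7000000000000004)), (np.float64(0.22849357726741926), np.float64(1.6500000000000004)), (np.float64(0.24616020031492813), np.float64(1.7500000000000004))]
scene 0.46 [171.8, 228.7] 166 184 221 242
1.4 [179.1667 220.9934]
1.5 [175.4739 222.1051]
1.6 [171.8397 223.4111]
1.7 [168.3086 224.8969]
1.8 [164.9239 226.5449]
best [(np.float64(0.1675352803817387), np.float64(1.7000000000000004)), (np.float64(0.23973261761280196), np.float64(1.6500000000000004)), (np.float64(0.310991148574272), np.float64(1.7500000000000004))]
```

Request:
apply_moves(angular=[[0,0,-0.09],[0,0,-0.18],[0,0,-0.18],[0,0,-0.18],[0,0,-0.18],[0,0,-0.18],[0,0,-0.18],[0,0,-0.18],[0,0,-0.18]], linear=[[-0.035,0.004,0],[-0.07,0.008,0],[-0.105,0.012,0],[-0.14,0.015,0],[-0.16,0.017,0],[-0.165,0.017,0],[-0.165,0.017,0],[-0.165,0.017,0],[-0.165,0.017,0]], grip=[0,0,0,0,0,0,0,0,0])

```text
t: 25.42
position: [527.3, -193.7, 258.0]
tool_rot: [0.001, 0.669, 0.743, 0.001]
wrist_force: [0.2, -0.2, -2.4]
width: 17.9
finger_force: 30.0
```

```bash
python3 - <<'E'
from mv import *
p,R,o=now(); print(p,o['width'],R.as_matrix()[:,1:])
D=np.array([527.45,-201.16,.109]); rel([D[0],D[1],150],down(D[2]))
for n in('wrist','side','scene'):
    c=viewer.camera(n); d=spotter.regions_of(c,'lid'); print(n,[(round(r['confidence'],2),r['xy'],r['pixels'].sum()) for r in d])
    if d:
        m=d[0]['pixels'].astype(float); m=cv2.morphologyEx(m,cv2.MORPH_CLOSE,np.ones((5,5)))
        pl=[LID[0],LID[1],LID[2]] if n!='wrist' else LID
        print(fit([(c,m)],pl,[p[0],p[1],.109],p[2]-46))
E
```

```text
[ 527.2572 -193.7312  257.9557] 17.913975586222687 [[ 0.9946  0.0018]
 [ 0.1037  0.0004]
 [ 0.0019 -1.    ]]
lin [-0.0074 -0.0008  0.108 ] ang [ 0.0019 -0.0002 -0.0051] rows>= 2.6
wrist [(0.95, [316.6, 147.3], np.int64(58485))]
(array([ 525.1951, -192.2646,    0.101 ]), np.float64(0.3516192646558852))
side [(0.68, [366.2, 224.0], np.int64(5505))]
(array([ 524.8578, -191.1278,    0.1165]), np.float64(0.2015452964158969))
scene [(0.94, [234.8, 206.5], np.int64(4754)), (0.47, [244.2, 237.1], np.int64(396))]
(array([ 526.4635, -191.5122,    0.1017]), np.float64(0.25864764768390325))
```

Request:
apply_moves(angular=[[0,0,-0.005],[0,0,-0.005],[0,0,-0.005],[0,0,-0.005],[0,0,-0.005],[0,0,-0.005],[0,0,-0.005],[0,0,-0.005]], linear=[[-0.005,0,0],[-0.0088,0,0.02],[-0.0088,0,0.05],[-0.0088,0,0.075],[-0.0088,0,0.085],[-0.0088,0,0.087],[-0.0088,0,0.087],[-0.0088,0,0.087]], grip=[0,0,0,0,0,0,0,0])

```text
t: 26.38
position: [529.3, -205.0, 172.5]
tool_rot: [0.002, 0.668, 0.744, 0.001]
wrist_force: [0.4, -0.6, -3.5]
width: 17.9
finger_force: 30.0
```

```bash
python3 - <<'E'
from mv import *
p,R,o=now(); print(p,o['wrist_force'],R.as_matrix()[:,1:])
rel([528,-202.5,151],down(.109))
# scene/side: fit plate+fin, ignoring pixels hidden by gripper: compare only lowest/outer contour via extreme points
for n in('side','scene'):
    c=viewer.camera(n); d=spotter.regions_of(c,'lid')
    if not d: continue
    m=d[0]['pixels']
    from scipy.optimize import minimize
    h=lambda mm: np.array([(mm*1.0)])
    H=cv2.convexHull(np.vstack(cv2.findContours(m.astype(np.uint8),0,2)[0])); hm=np.zeros((400,640),np.uint8); cv2.fillConvexPoly(hm,H,1)
    print(n,d[0]['confidence'],fit([(c,hm.astype(float))],[LID[0]],[p[0],p[1],.109],p[2]-47))
E
```

```text
[ 529.3463 -205.0067  172.4843] [ 0.4464 -0.594  -3.5058] [[ 0.9942  0.0049]
 [ 0.107  -0.0018]
 [ 0.0047 -1.    ]]
lin [ 0.0027 -0.0012  0.0215] ang [ 0.0047  0.0023 -0.0018] rows>= 0.5
side 0.6 (array([ 527.9046, -202.0473,    0.1246]), np.float64(0.10262216492141918))
```

Request:
apply_moves(angular=[[0,0,0],[0,0,0],[0,0,0],[0,0,0],[0,0,0],[0,0,0],[0,0,0],[0,0,0]], linear=[[0.001,0,0.004],[0.001,0,0.008],[0.001,0,0.012],[0.001,0,0.015],[0.001,0,0.018],[0.001,0,0.02],[0.001,0,0.02],[0.001,0,0.02]], grip=[0,0,0,0,0,0,0,0])

```text
t: 27.25
position: [528.0, -203.5, 151.5]
tool_rot: [0.001, 0.668, 0.744, 0.0]
wrist_force: [-1.4, 1.5, 3.0]
width: 18.0
finger_force: 30.0
```

Request:
apply_moves(angular=[[0,0,0],[0,0,0],[0,0,0],[0,0,0],[0,0,0],[0,0,0],[0,0,0],[0,0,0],[0,0,0],[0,0,0],[0,0,0],[0,0,0]], linear=[[0,0,0.001],[0,0,0.001],[0,0,0],[0,0,0],[0,0,-0.005],[0,0,-0.02],[0,0,-0.05],[0,0,-0.09],[0,0,-0.125],[0,0,-0.15],[0,0,-0.15],[0,0,-0.15]], grip=[0,0.4,0.4,0.4,0.4,0.4,0.4,0.4,0.4,0,0,0])

```text
t: 28.25
position: [528.5, -203.7, 302.8]
tool_rot: [0.003, 0.668, 0.744, 0.001]
wrist_force: [0.1, 0.2, -0.5]
width: 19.8
finger_force: 0.0
```

```bash
python3 - <<'E'
from mv import *
p,R,o=now(); print(p,o['width'],R.as_matrix()[:,2])
v=[]
for n in('side','scene'):
    c=viewer.camera(n); d=spotter.regions_of(c,'lid')
    for r in d[:1]:
        v.append((c,r['pixels'].astype(float))); print(n,r['confidence'],r['xy'],r['pixels'].sum(),fit(v[-1:],LID,[527,-201,.109],104))
if len(v)==2: print(fit(v,LID,[527,-201,.109],104), [fit(v,LID,[527,-201,.109],z)[1] for z in(100,104,110,116)])
D=np.array([527.45,-201.16,.109])
q=Rz(D[2])@[0,-205,0]+[D[0],D[1],250]; print(q); rel(q,down(D[2]))
E
```

```text
[ 528.5155 -203.6842  302.7777] 19.755048865529186 [ 0.0059 -0.0022 -1.    ]
side 0.92 [360.3, 264.3] 6207 (array([ 527.5827, -198.565 ,    0.1204]), np.float64(0.0711056512212972))
scene 0.75 [232.0, 225.1] 5372 (array([ 525.6534, -200.4822,    0.1088]), np.float64(0.027903736343814156))
(array([ 526.3047, -200.0922,    0.1043]), np.float64(0.05252367919394535)) [np.float64(0.07065691092742654), np.float64(0.05252367919394535), np.float64(0.07532589895192782), np.float64(0.1256540315071052)]
[ 549.7508 -404.9434  250.    ]
lin [-0.2031  0.0009  0.0491] ang [-0.001  -0.0007 -0.0017] rows>= 5.0
```

Request:
apply_moves(angular=[[0,0,0],[0,0,0],[0,0,0],[0,0,0],[0,0,0],[0,0,0],[0,0,0],[0,0,0],[0,0,0],[0,0,0],[0,0,0],[0,0,0]], linear=[[-0.035,0,0],[-0.07,0,0],[-0.105,0,0],[-0.14,0,0],[-0.175,0,0],[-0.193,0,0],[-0.193,0,0.02],[-0.193,0,0.05],[-0.193,0,0.075],[-0.193,0,0.082],[-0.193,0,0.082],[-0.193,0,0.082]], grip=[0,0,0,0,0,0,0,0,0,0,0,0])

```text
t: 29.45
position: [548.9, -395.4, 219.2]
tool_rot: [0.001, 0.668, 0.744, 0.0]
wrist_force: [0.3, -0.8, 0.6]
width: 0.6
finger_force: 0.0
```

```bash
cat > cl.py <<'E'
from mv import *
p,R,o=now(); D=np.array([527.45,-201.16,.109]); q=Rz(-D[2])@(p-[D[0],D[1],0]); print('local tcp',q,o['width'],o['wrist_force'],R.as_matrix()[:,1:])
Q=[]
for a in (1.7,1.6,1.45,1.3,1.1,.9,.7,.5,.3,.15,.03,-.03):
    y=-130+64*np.cos(a)-6*np.sin(a)-16; z=132+64*np.sin(a)+6*np.cos(a)+25
    print(a,round(y-q[1],1),round(q[2]-z,1))
c=viewer.camera('side')
for r in spotter.regions_of(c,'clamp')[:2]: print(r['confidence'],r['xy'],r['pixels'].sum())
E
python3 cl.py
```

```text
local tcp [   0.192  -195.4442  219.1936] 0.6459507273161912 [ 0.3492 -0.7525  0.5728] [[ 0.9942  0.0018]
 [ 0.1071 -0.0004]
 [ 0.0018 -1.    ]]
1.7 35.2 -0.5
1.6 41.6 -1.6
1.45 51.2 -2.1
1.3 60.8 -1.1
1.1 73.1 2.4
0.9 84.5 8.3
0.7 94.5 16.4
0.5 102.7 26.2
0.3 108.8 37.5
0.15 111.8 46.7
0.03 113.2 54.3
-0.03 113.6 58.1
0.56 [411.8, 289.5] 174
```

Request:
apply_moves(angular=[[0,0,0],[0,0,0],[0,0,0],[0,0,0],[0,0,0],[0,0,0],[0,0,0],[0,0,0],[0,0,0],[0,0,0],[0,0,0],[0,0,0]], linear=[[0.015,0,0],[0.03,0,0],[0.042,0,-0.001],[0.051,0,-0.002],[0.061,0,-0.001],[0.073,0,0.002],[0.084,0,0.008],[0.094,0,0.016],[0.103,0,0.026],[0.109,0,0.037],[0.112,0,0.046],[0.113,0,0.05]], grip=[0,0,0,0,0,0,0,0,0,0,0,0])

```text
t: 30.55
position: [536.3, -281.6, 168.0]
tool_rot: [-0.0, 0.668, 0.744, 0.001]
wrist_force: [-0.0, 0.7, 1.2]
width: 0.5
finger_force: 0.7
```

```bash
python3 cl.py | sed -n '1,4p;13,20p'
```

```text
local tcp [  0.0707 -80.9484 167.9792] 0.4590679054897775 [-0.0442  0.7359  1.165 ] [[ 0.9942  0.0009]
 [ 0.1074  0.0011]
 [ 0.001  -1.    ]]
1.7 -79.2 -51.7
0.15 -2.7 -4.5
0.03 -1.3 3.1
-0.03 -0.9 6.9
0.63 [400.4, 282.8] 322
```

Force is about 1 to 2 N, as expected. I'll press down further until the pad meets the lid.

Request:
apply_moves(angular=[[0,0,0],[0,0,0],[0,0,0],[0,0,0],[0,0,0],[0,0,0]], linear=[[0,0,0.002],[0,0,0.004],[0,0,0.005],[0,0,0.006],[0,0,0.006],[0,0,0.006]], grip=[0,0,0,0,0,0])

```text
t: 31.15
position: [536.8, -283.2, 163.3]
tool_rot: [0.001, 0.668, 0.744, 0.001]
wrist_force: [-0.2, 1.1, 0.7]
width: 0.5
finger_force: 0.9
```

Request:
apply_moves(angular=[[0,0,0],[0,0,0],[0,0,0],[0,0,0]], linear=[[0,0,0.001],[0,0,0.002],[0,0,0.002],[0,0,0.002]], grip=[0,0,0,0])

```text
t: 31.48
position: [536.8, -283.2, 163.1]
tool_rot: [0.002, 0.668, 0.744, 0.001]
wrist_force: [-1.7, 1.7, 11.0]
width: 0.5
finger_force: 5.3
```

Request:
apply_moves(angular=[[0,0,0],[0,0,0],[0,0,0],[0,0,0],[0,0,0],[0,0,0],[0,0,0],[0,0,0]], linear=[[0,0,-0.01],[0,0,-0.04],[0,0,-0.08],[0,0,-0.12],[0,0,-0.15],[0,0,-0.15],[0,0,-0.15],[0,0,-0.15]], grip=[0,0,0,0,0,0,0,0])

```text
t: 32.15
position: [535.9, -282.9, 310.2]
tool_rot: [0.0, 0.668, 0.744, 0.0]
wrist_force: [-0.2, -0.5, -0.8]
width: 0.2
finger_force: 0.0
```

```bash
python3 - <<'E'
from mv import *
D=np.array([527.45,-201.16,.109]); v=[]
for n in('side','scene'):
    c=viewer.camera(n); d=spotter.regions_of(c,'clamp'); print(n,[(round(r['confidence'],2),r['xy'],r['pixels'].sum()) for r in d])
    best=[]
    for r in d[:1]:
        for a in np.arange(0,.6,.05):
            pts=boxpts(-11,11,0,80,-6,6); ca,sa=np.cos(a),np.sin(a)
            q=np.c_[pts[:,0],pts[:,1]*ca-pts[:,2]*sa-130,pts[:,1]*sa+pts[:,2]*ca+132]@Rz(D[2]).T+[D[0],D[1],0]
            s=sil(c,[q]); best.append((1-np.minimum(s,r['pixels']).sum()/np.maximum(s,r['pixels']).sum(),a))
    print(sorted(best)[:3])
    d=spotter.regions_of(c,'lid')
    if d: print(d[0]['confidence'],fit([(c,d[0]['pixels'].astype(float))],LID,[527,-201,.109],104))
E
```

```text
side [(0.79, [393.8, 279.7], np.int64(524))]
[(np.float64(0.1478979575617897), np.float64(0.0)), (np.float64(0.18170888517423178), np.float64(0.05)), (np.float64(0.25524143383321785), np.float64(0.1))]
0.61 (array([ 527.3369, -198.7902,    0.1199]), np.float64(0.08784408379754483))
scene [(0.7, [196.3, 232.3], np.int64(314))]
[(np.float64(0.24951351979320957), np.float64(0.05)), (np.float64(0.24998543321615163), np.float64(0.0)), (np.float64(0.26027370948379347), np.float64(0.1))]
0.77 (array([ 525.5789, -201.0844,    0.1081]), np.float64(0.0625310406089209))
```

The clamp is level, the lid is seated and the robot is clear.

```bash
python3 -c "
from rig import arm
print(arm.sign_off())"
```

```text
the job is handed in; nothing more can be done
None
```

I handed the job in at about 32 s of the 72 s allowed: the fallen bottle was stood up and released, all three bottles are in the row, the lid is seated, and the clamp pad is down on it (checked in the side and scene cameras; the hand-in returned no verdict).

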